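# Slide the length stop until its plunger finds the hidden hole, then butt a board to it

## Robot

A 7-joint arm with a two-finger parallel gripper is mounted at the origin on the work surface. World frame = base frame: x ahead of the robot, y to its left, z up, the work surface at z = 0. Lengths are in mm, angles in rad, forces in N, time in s.
With the tool pointing down it reaches from about 425 to 950 mm from the base axis. Payload 4.7 kg.
Tool frame: the origin (TCP) lies midway between the tips of the shut fingers; the grasp point (between the pads) lies 19 mm behind it; z points along the fingers, y is the direction in which the jaws open and shut (so a half turn about z gives the same grasp; the last joint's range is limited). The gripper opens to 87 mm and grips with 3 to 60 N. Pads are 19 mm wide; open, the fingers measure 117 mm over their backs; the gripper's body (75 mm by 190 mm) begins 51 mm behind the grasp point.
Start: joints at [-1.365, 0.469, -0.049, 1.532, 0.024, 1.141, -0.082], TCP at [156.995, 656.507, 222.573] pointing down, gripper open.
Joint ranges: [-2.59, 2.59], [-0.33, 1.99], [-1.39, 1.29], [0.1, 2.45], [-1.04, 4.18], [0.21, 1.99], [-2.66, 2.66]. Speed limits (rad/s): [2.57, 2.57, 3.14, 3.14, 3.14, 3.14, 3.14].

## Interface

Orientations are given as a unit quaternion [x, y, z, w].
In Python, from plant import telemetry, cams, workorder, finder gives the robot as it stands.
- The arm moves only by the tool drive_tool, never from a script. Its argument "moves" is a list of rows, each an object with "turn": the turn, a rotation vector about the tool's x, y, z in degrees, a list of three; "linear": the shift along the tool's x, y, z in mm, a list of three; "claw": the finger opening in mm, from 0 to 87. A call has 1 to 12 rows; each row shifts and turns the commanded pose from where the row before left it, along the tool's axes as they then stand; what a row does not reach is not made up. A row lasts 1/8 s, in which the tool goes at most 62.5 mm and 10.7 degrees, less where a joint would pass 70% of its speed; a pose out of reach is approached as far as the arm can. A call is refused whole if a number of a shift passes 62.5 or a number of a turn 10.7, either way. A call with a gripper value outside its range is refused whole. The fingers move at their own pace and stop on an object; "squeeze" is the grip in N (left out, the last holds). Time passes only in rows, so rows that do not move let the fingers close. It gives the time, the measured TCP pose, the force and the opening at its end, in the units of the state.
- telemetry.get_obs(): the state, without advancing time (a new reading comes with each control period).
- cams.camera(name): name is "scene" or "top"; returns a dict with "frame" (400x640x3 uint8, blue, green, red), "mtx" (3x3 intrinsics, pixels), "R" (3x3) and "t" (3): a world point X has camera coordinates R X + t. Camera axes: x right, y down, z forward; pixel columns grow to the right and rows downward; lengths in mm; the calibration is good to about 2 mm. A picture is of the moment at which its call begins. There is no depth.
- workorder.finish_job(): hands the job in, once; it reports no verdict.
Trained networks look in a picture, given as the dict that the camera call returned (one of the last four; its "shot" number tells which), for a name from the list of things; names that differ only in an ending like _2 or _b are one class to them, and where a whole thing is asked for, a point or a joint stands for the part that bears it (a point fixed in the world has none). Each returns a list of dicts, best first, with "confidence" (0 to 1); they miss things now and then, are a little off and sometimes report something else, mostly with a low value. They report only what shows in the picture. A call takes as long as a camera call. They do not tell look-alikes from the thing itself.
- finder.regions_of(target, picture): "region" (400x640 bool, what is visible of it) and "point" ([column, row] in pixels, amid what is visible of it).
- finder.spot_point(target, picture): "point" ([column, row] in pixels: a listed point, or the origin of a listed thing).
The state is a dict: "time_s": time; "joint_positions": joint angles; "qd": joint speeds; "joint_torque": joint torques, N m; "tcp_pos": TCP position; "tcp_rot": TCP orientation; "ft_force": force on the tool from outside, world axes, zero at the start; "torque": the same for the moment, N m; "width": finger opening in mm.
Only numpy, scipy, OpenCV 4.12 (cv2) and the standard library are available. Lean on these libraries where they do the work, as an engineer would, in place of code of your own. Each camera call takes 0.05 s, during which the arm holds its last target.

## Task

Gently push the red length stop along its aluminium track, towards the wooden board's side, until its sprung plunger drops into the index hole hidden in the steel strip under it. Then push the board so that it lies flat with its long edge flush against the track's front wall and its end butted against the red stop, the plunger still dropped in. Leave the other things on the bench where they are.

Things in the scene. Friction and masses are not known exactly. Their poses are not given: they have to be found in the camera images.
- track: Fixed aluminium channel, 60 mm wide (x), 400 mm long (y), 34 mm high. Origin on the bench top at its middle; y runs along it towards the board's side, x points away from the robot. The outer face of its front wall (x = -30 mm, from y = -200 to +260 mm, 34 mm high) is the fence for the board. A steel strip with the index hole lies in its floor.
- stop: Red stop block (30 x 44 mm, top 64 mm above the bench) on a dark foot bar (46 x 240 x 10 mm), held under the track's lips, sliding along the track's y with 2 to 6 N. Origin under the bar's middle, 16 mm above the bench; axes as the track's. The bar always hides the hole, which lies 30 to 105 mm from the stop's start towards the track's +y. Once the plunger is in, it is locked with about 2 mm of play.
- push_face (a point): Middle of the stop block's flat -y face, 22 mm from the stop's origin, 46 mm above the bench; the face is 30 mm wide and free from 36 to 64 mm above the bench. Push here towards the track's +y. More than 60 N between fingers and stop harms the plunger: end the push when it has dropped.
- butt_face (a point): Middle of the +y face of the red arm that reaches from the block over the fence and down to 4 mm above the bench, in front of the track; the board's end butts here. In the stop's frame the face is at y = +22 mm and spans x = -85 to -35 mm; the arm is 12 mm thick. This point is 9 mm above the bench.
- plunger (a joint): Drop of the stop's sprung upright plunger, m: about 0 while its tip rides on the steel strip, 0.013 when it is in the hole (under 0.010 is not in). A spring of about 2.5 N drives it down by itself. Round-tipped pin of 10 mm, square hole 14 mm wide; slide slowly (30 mm/s is fine).
- knob_top (a point): Centre of the top of the plunger's black knob (26 mm across, 18 mm high), straight above the stop's origin: 96 mm above the bench while the plunger rides on the strip, 83 mm when it has dropped in.
- board: Brown wooden board lying loose on the bench in front of the track, 80 mm (x) by 140 mm (y) by 18 mm thick, about 0.16 kg, with a pencilled cross. Origin at the centre of its underside. Seated, it lies along the fence with its origin at x = -70 mm in the track's frame and 92 mm along +y from the stop's origin.
- offcut: Bystander: pale wood block 90 x 50 x 30 mm lying behind the track; origin under its centre.
- screwdriver: Bystander: screwdriver 170 mm long lying in front of the track, on the side away from the board; origin at its middle on the bench.
- jar: Bystander: glass jar, 60 mm across, 75 mm high, behind the track; origin under its centre.
- tape: Bystander: orange tape measure 70 x 32 x 62 mm at the left; origin under its centre.
- glue: Bystander: white glue bottle, 56 mm across, 160 mm high, at the left; origin under its centre.
- square: Bystander: try square, dark wood stock 16 x 100 x 18 mm and steel blade 150 mm, at the right; origin under the stock.
- pot: Bystander: green paint can, 76 mm across, 100 mm high, at the right; origin under its centre.
Things that resemble listed ones, but are neither listed nor needed, are in the scene too. Leave any green look-alike of the board alone.

How it is judged:
By the outcome, as a careful person would: the job done as asked, in the order asked, and still so for the second after the job is handed in, with the robot touching nothing.
It also fails if it takes over 69 s, if anything falls off the work surface, if the arm or the gripper's body presses on something with over 40 N, if the wrist force passes 120 N, or if a joint passes its speed limit or range.

## Working session

There is one attempt and no reset: what is moved stays moved. The work goes in short steps, Python scripts to look and compute and a tool call to move; the robot and the scene stay as the last step left them, time stands still between calls to the robot, and variables do not carry over. Pictures are saved under pics/ and viewed, and the job is handed in when it is done.

Besides the shell and the picture viewer there is one more tool, called after "Emit:" in YAML: its name, and indented under it one key for each argument. drive_tool: Moves the arm, as the interface text tells. Its arguments: {"type":"object","properties":{"moves":{"type":"array"},"squeeze":{"type":"number"}},"required":["moves"]}

```bash
ls; mkdir -p pics
cat > h.py <<'E'
import numpy as np, cv2
from plant import telemetry, cams, workorder, finder
def ray(c,p):
    R=np.array(c["R"]);t=np.array(c["t"]).ravel();K=np.array(c["mtx"])
    d=R.T@np.linalg.solve(K,[p[0],p[1],1.0]);o=-R.T@t
    return o,d
def onz(c,p,z):
    o,d=ray(c,p);return o+d*(z-o[2])/d[2]
def proj(c,X):
    R=np.array(c["R"]);t=np.array(c["t"]).ravel();K=np.array(c["mtx"])
    q=K@(R@np.array(X,float)+t);return q[:2]/q[2]
E
python3 - <<'E'
from h import *
o=telemetry.get_obs();print(o["time_s"],o["tcp_pos"],o["tcp_rot"],o["ft_force"])
for n in("scene","top"):
    c=cams.camera(n);cv2.imwrite(f"pics/{n}0.png",c["frame"])
    print(n,-np.array(c["R"]).T@np.array(c["t"]).ravel())
    for t in("track","stop","push_face","butt_face","knob_top","board"):
        print(t,[(np.round(r["point"],1).tolist(),round(r["confidence"],2)) for r in finder.spot_point(t,c)[:4]])
    for t in("track","stop","board"):
        print(t,[(np.round(r["point"],1).tolist(),round(r["confidence"],2),int(r["region"].sum())) for r in finder.regions_of(t,c)[:4]])
E
```

```text
pics
0.0 [156.88415238 655.88616575 221.48992624] [ 1.17115280e-01  9.93117837e-01 -9.83424002e-04 -8.22629511e-05] [ 0.38831963  0.47651908 -0.14158287]
scene [1226.52916143  -21.48178654  944.26414519]
track [([307.6, 231.5], 0.79), ([282.5, 222.1], 0.25)]
stop [([293.9, 228.4], 0.63), ([266.0, 251.6], 0.45)]
push_face [([281.5, 223.8], 0.67)]
butt_face [([302.0, 214.0], 0.88), ([473.8, 189.1], 0.43)]
knob_top [([289.4, 212.9], 0.64)]
board [([369.7, 217.6], 0.63), ([354.8, 165.8], 0.61)]
track [([318.9, 236.2], 0.75, 2455)]
stop [([296.3, 220.9], 0.61, 1011)]
board [([355.7, 162.3], 0.92, 937), ([374.1, 215.3], 0.88, 1140)]
top [ 368.43220538   10.48188369 1489.67166512]
track [([343.8, 179.1], 0.92)]
stop [([353.1, 180.6], 0.69)]
push_face [([363.3, 182.4], 0.9)]
butt_face [([343.2, 198.5], 0.67)]
knob_top [([354.2, 178.7], 0.64)]
board [([354.2, 230.9], 0.65), ([282.3, 197.9], 0.58), ([294.9, 263.4], 0.56)]
track [([332.1, 180.7], 0.59, 1474)]
stop [([349.6, 181.3], 0.76, 911), ([353.2, 175.3], 0.43, 55)]
board [([281.7, 192.8], 0.95, 1070), ([293.7, 261.8], 0.83, 1103), ([350.2, 184.8], 0.75, 811), ([463.4, 177.7], 0.61, 659)]
```

Run:
```python
import cv2
a=cv2.imread("pics/scene0.png");b=cv2.imread("pics/top0.png")
cv2.imwrite("pics/scene0c.png",cv2.resize(a[110:310,200:460],(780,600),interpolation=cv2.INTER_CUBIC))
cv2.imwrite("pics/top0c.png",cv2.resize(b[120:300,240:480],(800,600),interpolation=cv2.INTER_CUBIC))
```

```text
(no output)
```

View pics/scene0.png

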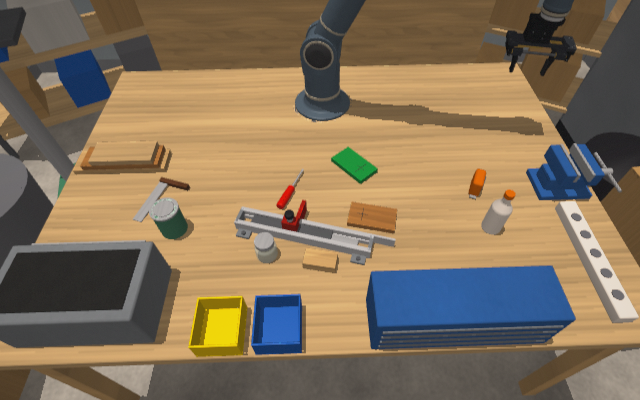

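View pics/top0.png

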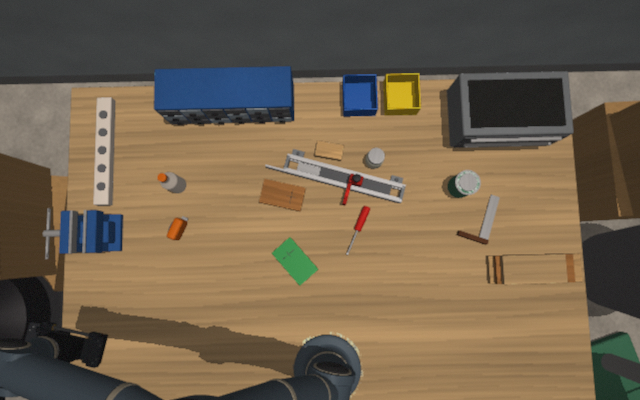

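```bash
sleep 1
```

```text
(no output)
```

View pics/scene0c.png

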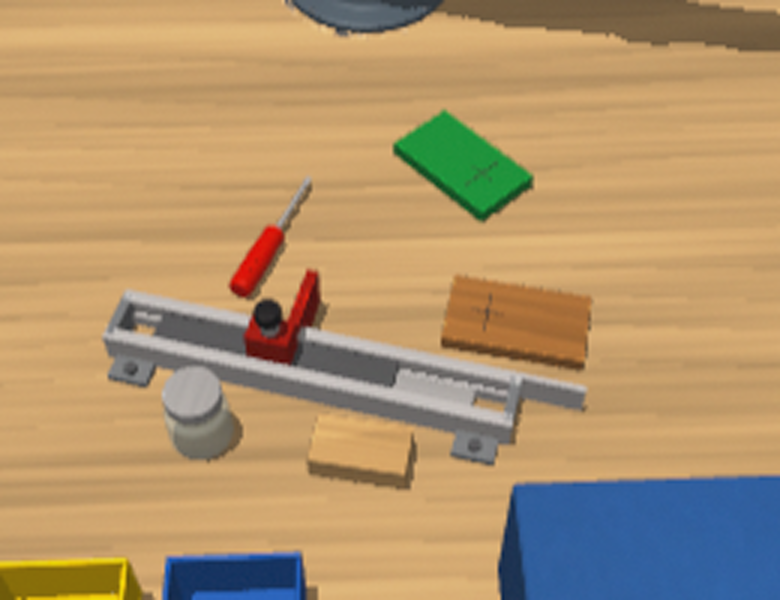

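View pics/top0c.png

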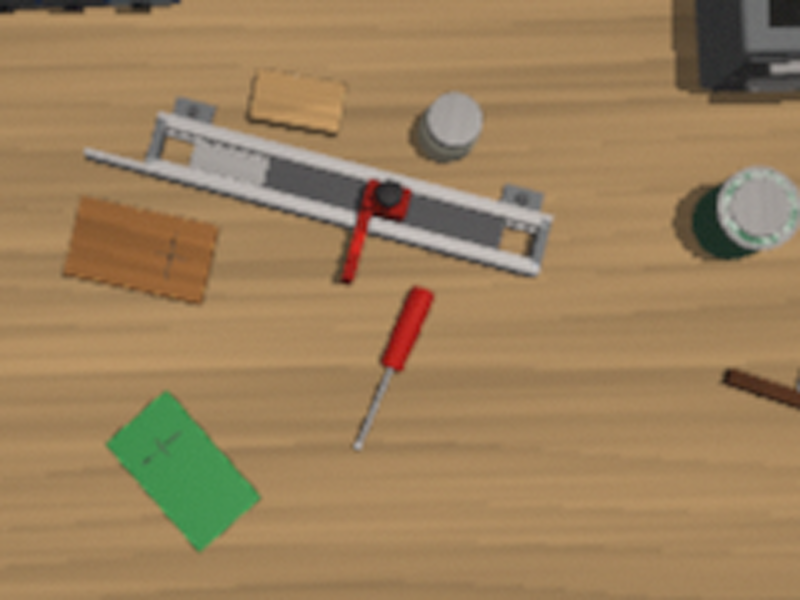

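Brown board is at top px (282,195); the green one at (294,262) is the look-alike and stays. The red stop is at (353,180), and the red screwdriver at (358,230) is a bystander.

Run:
```python
from h import *
c=cams.camera("top");s=cams.camera("scene")
cv2.imwrite("pics/t1.png",cv2.resize(c["frame"][140:220,255:415],(800,400),interpolation=cv2.INTER_CUBIC))
cv2.imwrite("pics/t1s.png",cv2.resize(s["frame"][190:270,225:405],(800,356),interpolation=cv2.INTER_CUBIC))
for cc,n in((c,"top"),(s,"scene")):
  for r in finder.regions_of("board",cc)[:3]:
    m=r["region"].astype(np.uint8);hs=cv2.mean(cc["frame"],m)
    (ce,wh,an)=cv2.minAreaRect(cv2.findNonZero(m));bp=cv2.boxPoints((ce,wh,an))
    print(n,np.round(hs[:3]),[np.round(onz(cc,p,18)[:2],0).tolist() for p in bp])
  for t,z in(("track",0),("stop",16),("push_face",46),("butt_face",9),("knob_top",96),("board",0)):
    print(t,[(np.round(onz(cc,r["point"],z)[:2],1).tolist(),round(r["confidence"],2)) for r in finder.spot_point(t,cc)[:3]])
```

```text
top [ 55.  97. 145.] [[538.0, 212.0], [616.0, 194.0], [584.0, 57.0], [506.0, 75.0]]
top [ 80. 144.  69.] [[372.0, 173.0], [424.0, 111.0], [317.0, 22.0], [266.0, 83.0]]
track [([607.8, -61.6], 0.77)]
stop [([598.4, -107.2], 0.8), ([583.9, -444.8], 0.2)]
push_face [([595.0, -132.0], 0.64)]
butt_face [([539.3, -55.3], 0.59)]
knob_top [([602.6, -89.2], 0.38)]
board [([339.2, 100.5], 0.86), ([561.6, 130.5], 0.85)]
scene [ 59. 138.  37.] [[327.0, 20.0], [242.0, 73.0], [374.0, 176.0], [449.0, 121.0]]
scene [ 57. 108. 164.] [[595.0, 55.0], [503.0, 74.0], [538.0, 216.0], [628.0, 190.0]]
scene [140. 143. 148.] [[619.0, -274.0], [506.0, -267.0], [643.0, 192.0], [742.0, 159.0]]
track []
stop [([601.7, -100.2], 0.93), ([551.7, -68.7], 0.56)]
push_face [([586.1, -134.9], 0.76)]
butt_face [([553.8, -73.5], 0.88)]
knob_top [([602.8, -100.7], 0.57)]
board [([565.5, 142.1], 0.74), ([318.5, 96.3], 0.66)]
```

View pics/t1.png

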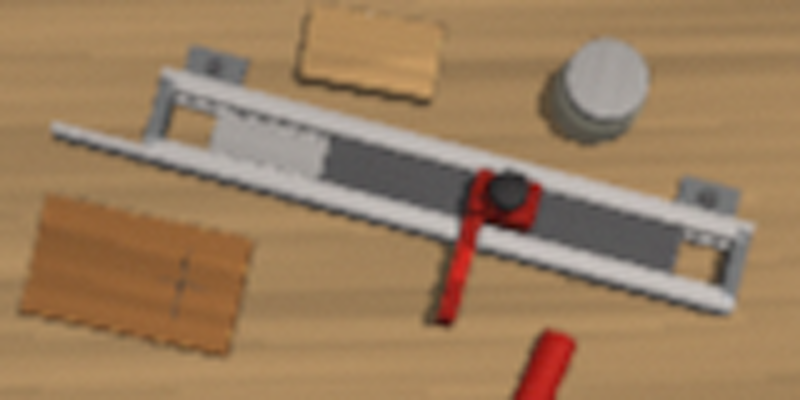

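View pics/t1s.png

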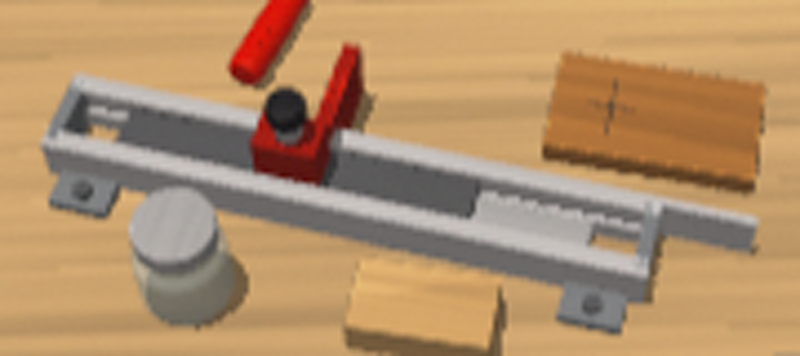

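```bash
cat > fit.py <<'E'
from h import *
from scipy.optimize import least_squares
def tf(q,P):
    c,s=np.cos(q[2]),np.sin(q[2]);return np.array([q[0]+c*P[0]-s*P[1],q[1]+s*P[0]+c*P[1],P[2]])
def fit(obs,q0):
    f=lambda q:np.concatenate([proj(c,tf(q,P))-p for c,P,p in obs])
    r=least_squares(f,q0,loss="soft_l1",x_scale=[1,1,.01]);return r.x,r.fun.reshape(-1,2)
E
python3 - <<'E'
from fit import *
c=cams.camera("top");s=cams.camera("scene")
T=lambda u,v:np.array([(u+.5)/5-.5+255,(v+.5)/5-.5+140])
S=lambda u,v:np.array([(u+.5)/4.444-.5+225,(v+.5)/4.45-.5+190])
obs=[(c,(-30,-200,34),T(730,310)),(c,(-30,260,34),T(52,133)),(c,(30,-200,34),T(753,226)),(c,(30,200,34),T(163,70)),
(s,(-30,-200,34),S(80,78)),(s,(-30,260,34),S(757,218)),(s,(30,-200,34),S(45,143)),(s,(30,200,34),S(652,272))]
q,r=fit(obs,[600,-60,.2]);print("track",q,np.degrees(q[2]));print(r.round(2).tolist())
obs=[(c,(40,-70,18),T(255,240)),(c,(40,70,18),T(45,196)),(c,(-40,-70,18),T(230,355)),(c,(-40,70,18),T(19,312)),
(s,(40,-70,18),S(543,157)),(s,(40,70,18),S(757,187)),(s,(-40,-70,18),S(562,53)),(s,(-40,70,18),S(766,86))]
b,r=fit(obs,[560,135,.2]);print("board",b,np.degrees(b[2]));print(r.round(2).tolist())
R=np.array([[np.cos(q[2]),-np.sin(q[2])],[np.sin(q[2]),np.cos(q[2])]])
print("board in track",R.T@(b[:2]-q[:2]),"corners",[(R.T@(tf(b,(x,y,0))[:2]-q[:2])).round(1).tolist() for x in(-40,40) for y in(-70,70)])
for cc,a,z in((c,T(322,160),26),(c,T(675,250),26),(c,T(508,193),96),(s,S(288,103),96),(s,S(475,200),26)):
  print("inT",R.T@(onz(cc,a,z)[:2]-q[:2]))
np.save("q.npy",q)
E
```

```text
track [ 6.08772503e+02 -6.89175712e+01 -2.84465371e-01] -16.298665152054635
[[-0.1, 0.38], [-1.09, -0.2], [-0.32, -0.5], [-0.71, -0.36], [-0.96, -1.37], [0.55, -0.85], [-0.94, 0.05], [-0.84, 0.53]]
board [ 5.61840125e+02  1.34170108e+02 -2.29048642e-01] -13.12352048842555
[[-0.68, -1.25], [-0.26, -1.01], [-0.75, -0.53], [-0.37, -0.58], [-0.38, -2.42], [-0.6, -1.57], [-0.44, -0.18], [-0.36, -0.64]]
board in track [-102.04166096  181.7546503 ] corners [[-138.1, 109.6], [-145.9, 249.4], [-58.2, 114.1], [-66.0, 253.9]]
inT [-0.15348589 81.61817485]
inT [   1.64672388 -156.9518658 ]
inT [ -2.51369633 -39.50557074]
inT [  2.04298438 -35.35709537]
inT [-1.60597526 82.89654579]
```

Emit:
drive_tool:
  moves:
    - {"turn": [0, 0, 2.8], "linear": [0, 0, 0], "claw": 0}
    - {"turn": [0, 0, 0], "linear": [-55, -28, 0], "claw": 0}
    - {"turn": [0, 0, 0], "linear": [-55, -28, 0], "claw": 0}
    - {"turn": [0, 0, 0], "linear": [-55, -28, 0], "claw": 0}
    - {"turn": [0, 0, 0], "linear": [-55, -28, 0], "claw": 0}
    - {"turn": [0, 0, 0], "linear": [-50, -36, 0], "claw": 0}
    - {"turn": [0, 0, 0], "linear": [-50, -36, 0], "claw": 0}
    - {"turn": [0, 0, 0], "linear": [-50, -36, 0], "claw": 0}
    - {"turn": [0, 0, 0], "linear": [-50, -36, 0], "claw": 0}
    - {"turn": [0, 0, 0], "linear": [-40, -45, 0], "claw": 0}
    - {"turn": [0, 0, 0], "linear": [-40, -45, 0], "claw": 0}
    - {"turn": [0, 0, 0], "linear": [-40, -45, 0], "claw": 0}
  squeeze: 20

```text
time_s: 3.4
tcp_pos: [566.8, 128.3, 222.8]
tcp_rot: [0.141, 0.99, 0.0, 0.0]
ft_force: [0.9, -0.4, 0.7]
width: 0.4
```

```bash
cat > st.py <<'E'
from h import *
from scipy.spatial.transform import Rotation as Ro
q=np.load("q.npy");c_,s_=np.cos(q[2]),np.sin(q[2]);RT=np.array([[c_,-s_],[s_,c_]])
o=telemetry.get_obs();p=np.array(o["tcp_pos"]);M=Ro.from_quat(o["tcp_rot"]).as_matrix()
print("t",round(o["time_s"],2),"w",round(o["width"],1),"inTrack",(RT.T@(p[:2]-q[:2])).round(1),"z",p[2].round(1),"F track",(RT.T@np.array(o["ft_force"])[:2]).round(1),np.round(o["ft_force"][2],1))
print("tool y ang rel track y deg",round(np.degrees(np.arctan2(-M[0,1],M[1,1])-q[2]),2),"tilt",M[:,2].round(3))
E
python3 st.py
```

```text
t 3.4 w 0.4 inTrack [-95.7 177.5] z 222.8 F track [ 1.  -0.1] 0.7
tool y ang rel track y deg 0.06 tilt [ 0.001  0.001 -1.   ]
```

Emit:
drive_tool:
  moves:
    - {"turn": [0, 0, 0], "linear": [-19, -54, 0], "claw": 0}
    - {"turn": [0, 0, 0], "linear": [-19, -54, 0], "claw": 0}
    - {"turn": [0, 0, 0], "linear": [-19, -54, 0], "claw": 0}
    - {"turn": [0, 0, 0], "linear": [-19, -54, 0], "claw": 0}
    - {"turn": [0, 0, 0], "linear": [-19, -54, 10], "claw": 0}
    - {"turn": [0, 0, 0], "linear": [0, 0, 50], "claw": 0}
    - {"turn": [0, 0, 0], "linear": [0, 0, 50], "claw": 0}
    - {"turn": [0, 0, 0], "linear": [0, 0, 40], "claw": 0}
    - {"turn": [0, 0, 0], "linear": [0, 0, 0], "claw": 0}

```text
time_s: 4.53
tcp_pos: [579.3, -155.1, 69.7]
tcp_rot: [0.141, 0.99, 0.0, -0.003]
ft_force: [-0.1, 0.7, 1.2]
width: 0.3
```

```bash
python3 st.py
python3 - <<'E'
from h import *
c=cams.camera("scene");cv2.imwrite("pics/s2.png",cv2.resize(c["frame"][150:280,220:420],(800,520),interpolation=cv2.INTER_CUBIC))
E
```

```text
t 4.53 w 0.3 inTrack [ -4.1 -91. ] z 69.7 F track [-0.2  0.6] 1.2
tool y ang rel track y deg 0.05 tilt [-0.007  0.001 -1.   ]
```

View pics/s2.png

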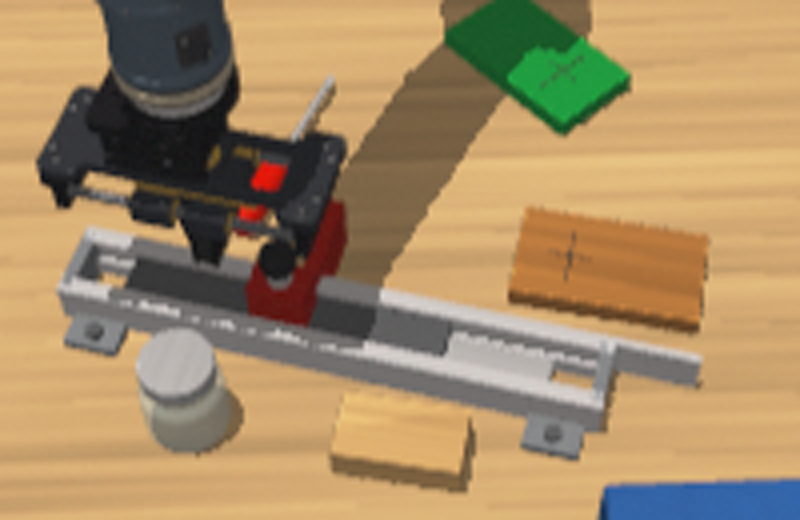

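Emit:
drive_tool:
  moves:
    - {"turn": [0, 0, 0], "linear": [-4, 0, 10], "claw": 0}
    - {"turn": [0, 0, 0], "linear": [0, 0, 10], "claw": 0}
    - {"turn": [0, 0, 0], "linear": [0, 4, 0], "claw": 0}
    - {"turn": [0, 0, 0], "linear": [0, 4, 0], "claw": 0}
    - {"turn": [0, 0, 0], "linear": [0, 3, 0], "claw": 0}
    - {"turn": [0, 0, 0], "linear": [0, 3, 0], "claw": 0}
    - {"turn": [0, 0, 0], "linear": [0, 3, 0], "claw": 0}
    - {"turn": [0, 0, 0], "linear": [0, 3, 0], "claw": 0}
    - {"turn": [0, 0, 0], "linear": [0, 3, 0], "claw": 0}

```text
time_s: 5.7
tcp_pos: [591.5, -136.3, 52.5]
tcp_rot: [0.142, 0.99, -0.001, -0.0]
ft_force: [-1.1, -5.0, 0.0]
width: 0.5
```

```bash
python3 st.py
```

```text
t 5.7 w 0.5 inTrack [  2.4 -69.5] z 52.5 F track [ 0.4 -5.1] 0.0
tool y ang rel track y deg 0.01 tilt [-0.    -0.002 -1.   ]
```

Emit:
drive_tool:
  moves:
    - {"turn": [0, 0, 0], "linear": [0, 3, 0], "claw": 0}
    - {"turn": [0, 0, 0], "linear": [0, 3, 0], "claw": 0}
    - {"turn": [0, 0, 0], "linear": [0, 3, 0], "claw": 0}
    - {"turn": [0, 0, 0], "linear": [0, 3, 0], "claw": 0}
    - {"turn": [0, 0, 0], "linear": [0, 3, 0], "claw": 0}

```text
time_s: 6.32
tcp_pos: [596.1, -120.3, 52.5]
tcp_rot: [0.141, 0.99, -0.0, -0.0]
ft_force: [-2.2, -4.6, 0.1]
width: -0.0
```

```bash
python3 st.py
python3 - <<'E'
from h import *
c=cams.camera("scene");cv2.imwrite("pics/s3.png",cv2.resize(c["frame"][150:280,220:420],(800,520),interpolation=cv2.INTER_CUBIC))
E
```

```text
t 6.33 w -0.0 inTrack [  2.3 -52.9] z 52.5 F track [-0.8 -5.1] 0.1
tool y ang rel track y deg 0.05 tilt [-0. -0. -1.]
```

View pics/s3.png

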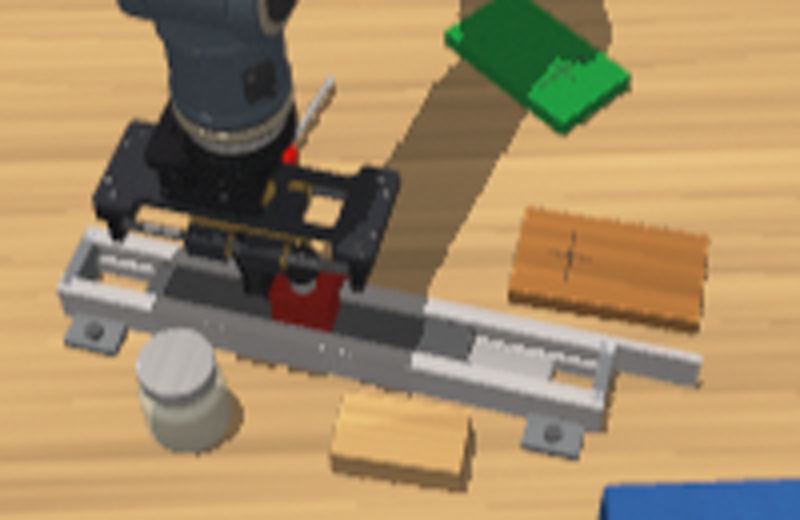

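Emit:
drive_tool:
  moves:
    - {"turn": [0, 0, 0], "linear": [0, 3, 0], "claw": 0}
    - {"turn": [0, 0, 0], "linear": [0, 3, 0], "claw": 0}

```text
time_s: 6.62
tcp_pos: [597.8, -114.7, 52.5]
tcp_rot: [0.141, 0.99, -0.0, -0.0]
ft_force: [-0.8, -4.4, 1.2]
width: 0.6
```

Emit:
drive_tool:
  moves:
    - {"turn": [0, 0, 0], "linear": [0, 3, 0], "claw": 0}
    - {"turn": [0, 0, 0], "linear": [0, 3, 0], "claw": 0}

```text
time_s: 6.88
tcp_pos: [599.4, -109.0, 52.5]
tcp_rot: [0.141, 0.99, -0.0, -0.0]
ft_force: [-2.2, -5.1, 1.0]
width: 0.5
```

Emit:
drive_tool:
  moves:
    - {"turn": [0, 0, 0], "linear": [0, 3, 0], "claw": 0}
    - {"turn": [0, 0, 0], "linear": [0, 3, 0], "claw": 0}

```text
time_s: 7.12
tcp_pos: [601.0, -103.2, 52.5]
tcp_rot: [0.141, 0.99, -0.0, -0.0]
ft_force: [-0.6, -4.5, 1.9]
width: 0.6
```

Emit:
drive_tool:
  moves:
    - {"turn": [0, 0, 0], "linear": [0, 3, 0], "claw": 0}
    - {"turn": [0, 0, 0], "linear": [0, 3, 0], "claw": 0}

```text
time_s: 7.38
tcp_pos: [602.7, -97.5, 52.5]
tcp_rot: [0.141, 0.99, -0.0, -0.0]
ft_force: [-0.8, -4.8, 1.7]
width: 0.5
```

Emit:
drive_tool:
  moves:
    - {"turn": [0, 0, 0], "linear": [0, 3, 0], "claw": 0}
    - {"turn": [0, 0, 0], "linear": [0, 3, 0], "claw": 0}

```text
time_s: 7.62
tcp_pos: [604.4, -91.8, 52.5]
tcp_rot: [0.141, 0.99, -0.0, -0.0]
ft_force: [-1.4, -4.8, 1.2]
width: 0.4
```

Emit:
drive_tool:
  moves:
    - {"turn": [0, 0, 0], "linear": [0, 3, 0], "claw": 0}
    - {"turn": [0, 0, 0], "linear": [0, 3, 0], "claw": 0}

```text
time_s: 7.88
tcp_pos: [606.1, -86.0, 52.5]
tcp_rot: [0.141, 0.99, -0.0, -0.0]
ft_force: [-1.4, -4.7, 1.1]
width: 0.4
```

Emit:
drive_tool:
  moves:
    - {"turn": [0, 0, 0], "linear": [0, 3, 0], "claw": 0}
    - {"turn": [0, 0, 0], "linear": [0, 3, 0], "claw": 0}

```text
time_s: 8.12
tcp_pos: [607.7, -80.3, 52.5]
tcp_rot: [0.141, 0.99, -0.0, -0.0]
ft_force: [-1.6, -4.7, 0.4]
width: 0.6
```

Emit:
drive_tool:
  moves:
    - {"turn": [0, 0, 0], "linear": [0, 3, 0], "claw": 0}
    - {"turn": [0, 0, 0], "linear": [0, 3, 0], "claw": 0}

```text
time_s: 8.38
tcp_pos: [609.5, -74.2, 52.5]
tcp_rot: [0.141, 0.99, 0.0, -0.0]
ft_force: [-0.9, -3.8, 1.6]
width: 0.6
```

Emit:
drive_tool:
  moves:
    - {"turn": [0, 0, 0], "linear": [0, 2.5, 0], "claw": 0}
    - {"turn": [0, 0, 0], "linear": [0, 2.5, 0], "claw": 0}

```text
time_s: 8.62
tcp_pos: [610.8, -69.7, 52.5]
tcp_rot: [0.141, 0.99, -0.0, -0.0]
ft_force: [-1.7, -4.8, 0.8]
width: 0.5
```

```bash
python3 st.py
python3 - <<'E'
from h import *
c=cams.camera("scene");cv2.imwrite("pics/s4.png",cv2.resize(c["frame"][150:280,220:420],(800,520),interpolation=cv2.INTER_CUBIC))
E
```

```text
t 8.62 w 0.5 inTrack [ 2.1 -0.2] z 52.5 F track [-0.3 -5.1] 0.8
tool y ang rel track y deg 0.06 tilt [-0.001 -0.001 -1.   ]
```

View pics/s4.png

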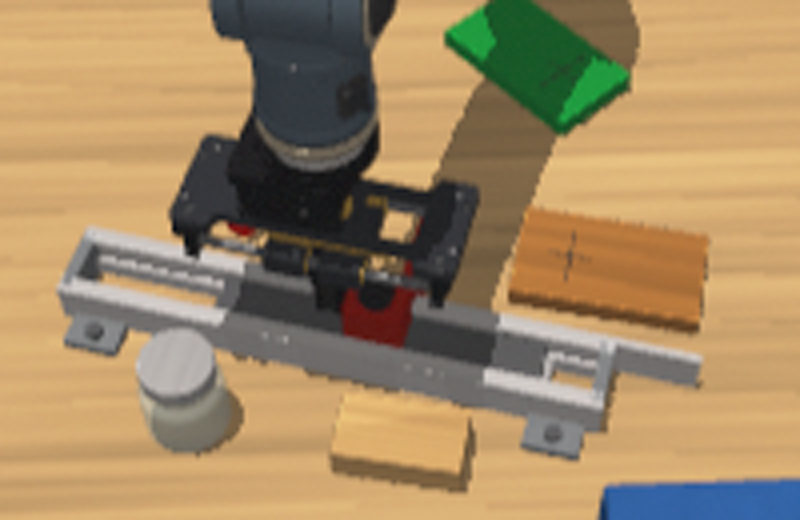

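Emit:
drive_tool:
  moves:
    - {"turn": [0, 0, 0], "linear": [0, 3, 0], "claw": 0}
    - {"turn": [0, 0, 0], "linear": [0, 3, 0], "claw": 0}

```text
time_s: 8.93
tcp_pos: [611.8, -66.1, 52.5]
tcp_rot: [0.142, 0.99, -0.002, -0.0]
ft_force: [-3.0, -10.4, 2.3]
width: 0.2
```

Emit:
drive_tool:
  moves:
    - {"turn": [0, 0, 0], "linear": [0, 0, 0], "claw": 0}

```text
time_s: 9.05
tcp_pos: [611.8, -66.1, 52.5]
tcp_rot: [0.142, 0.99, -0.001, -0.001]
ft_force: [-1.4, -6.6, 2.2]
width: 0.3
```

```bash
python3 st.py
python3 - <<'E'
from h import *
c=cams.camera("scene");cv2.imwrite("pics/s5.png",cv2.resize(c["frame"][150:280,220:420],(800,520),interpolation=cv2.INTER_CUBIC))
E
```

```text
t 9.05 w 0.3 inTrack [2.1 3.5] z 52.5 F track [ 0.5 -6.8] 2.2
tool y ang rel track y deg -0.03 tilt [-0.001 -0.003 -1.   ]
```

View pics/s5.png

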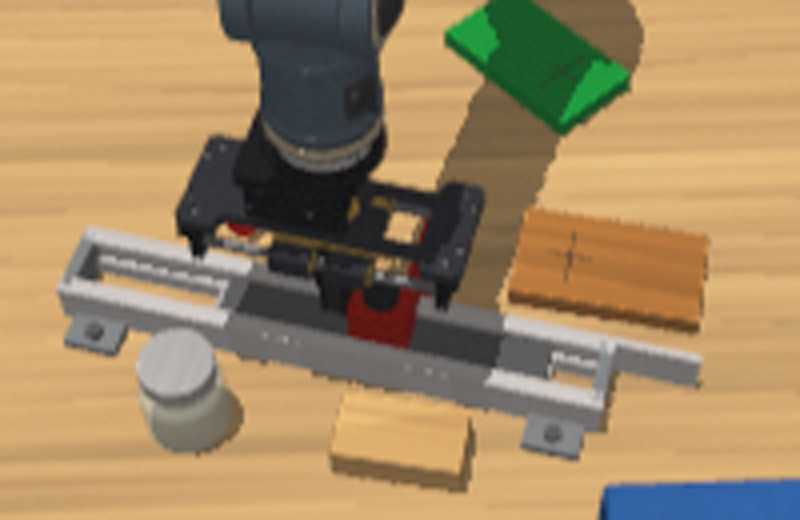

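Emit:
drive_tool:
  moves:
    - {"turn": [0, 0, 0], "linear": [0, -12, 0], "claw": 0}
    - {"turn": [0, 0, 0], "linear": [0, -12, 0], "claw": 0}
    - {"turn": [0, 0, 0], "linear": [0, -40, -20], "claw": 0}
    - {"turn": [0, 0, 0], "linear": [0, -40, -20], "claw": 0}
    - {"turn": [0, 0, 0], "linear": [0, 0, 0], "claw": 0}

```text
time_s: 9.72
tcp_pos: [583.3, -168.4, 94.4]
tcp_rot: [0.145, 0.989, -0.001, 0.002]
ft_force: [-0.1, -0.3, -0.6]
width: 0.2
```

Run:
```python
from h import *
c=cams.camera("scene");f=c["frame"]
cv2.imwrite("pics/s6.png",cv2.resize(f[190:260,280:380],(800,560),interpolation=cv2.INTER_CUBIC))
```

```text
(no output)
```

View pics/s6.png

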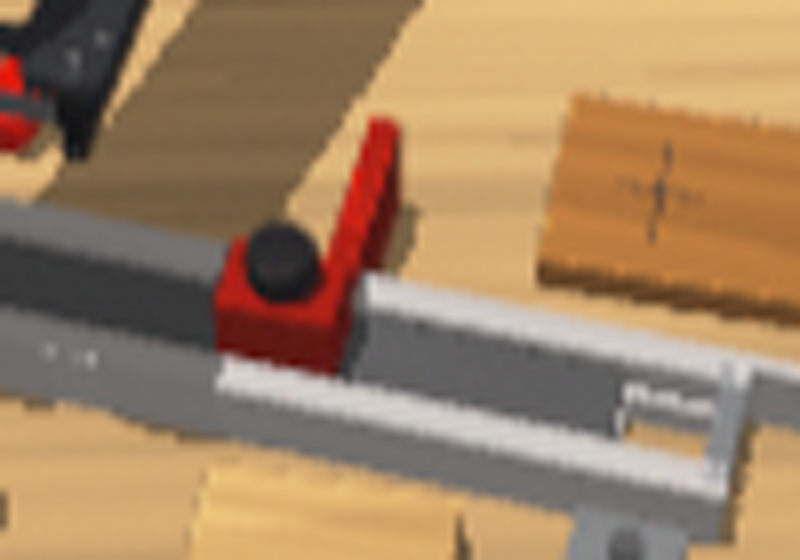

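Run:
```python
from fit import *
q=np.load("q.npy");c=cams.camera("scene")
T=lambda P:np.round((proj(c,tf(q,P))-[280,190]+.5)*8)
for y in (36,38,40,42,44):
  print(y,"knobtop up",T((0,y,96)),"down",T((0,y,83)),"block top back corners",T((15,y-22,64)),T((15,y+22,64)),"bar end",T((-23,y+120,26)),T((23,y+120,26)))
```

```text
36 knobtop up [282. 223.] down [283. 245.] block top back corners [212. 298.] [335. 324.] bar end [630. 354.] [604. 462.]
38 knobtop up [288. 224.] down [289. 246.] block top back corners [217. 300.] [340. 326.] bar end [636. 355.] [610. 463.]
40 knobtop up [293. 225.] down [294. 247.] block top back corners [223. 301.] [346. 327.] bar end [641. 356.] [615. 464.]
42 knobtop up [299. 226.] down [300. 248.] block top back corners [228. 302.] [352. 328.] bar end [647. 357.] [621. 466.]
44 knobtop up [305. 228.] down [306. 250.] block top back corners [234. 303.] [357. 329.] bar end [652. 358.] [627. 467.]
```

Emit:
drive_tool:
  moves:
    - {"turn": [0, 0, 0], "linear": [0, 0, -50], "claw": 0}
    - {"turn": [0, 0, 0], "linear": [28, 47, 0], "claw": 40}
    - {"turn": [0, 0, 0], "linear": [28, 47, 0], "claw": 87}
    - {"turn": [0, 0, 0], "linear": [28, 47, 0], "claw": 87}
    - {"turn": [0, 0, 0], "linear": [28, 47, 0], "claw": 87}
    - {"turn": [0, 0, 0], "linear": [28, 47, 0], "claw": 87}
    - {"turn": [0, 0, 0], "linear": [28, 47, 0], "claw": 87}
    - {"turn": [0, 0, 0], "linear": [0, 0, 50], "claw": 87}
    - {"turn": [0, 0, 0], "linear": [0, 0, 50], "claw": 87}
    - {"turn": [0, 0, 0], "linear": [0, 0, 0], "claw": 87}

```text
time_s: 11.08
tcp_pos: [497.2, 154.7, 39.1]
tcp_rot: [0.14, 0.99, -0.002, -0.004]
ft_force: [0.3, -0.2, -0.2]
width: 81.6
```

```bash
python3 st.py
python3 - <<'E'
from h import *
c=cams.camera("top");cv2.imwrite("pics/t7.png",cv2.resize(c["frame"][140:260,240:420],(780,520),interpolation=cv2.INTER_CUBIC))
E
```

```text
t 11.07 w 81.6 inTrack [-169.9  183.3] z 39.1 F track [ 0.4 -0.1] -0.2
tool y ang rel track y deg 0.21 tilt [-0.009 -0.003 -1.   ]
```

View pics/t7.png

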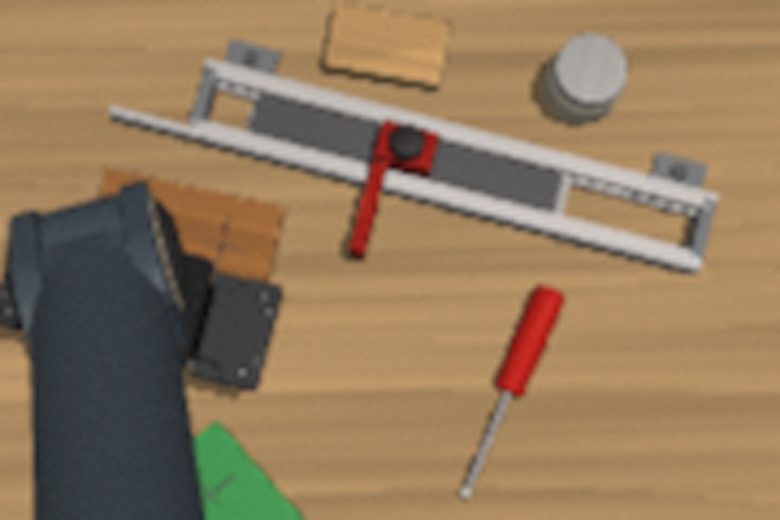

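Emit:
drive_tool:
  moves:
    - {"turn": [0, 0, 0], "linear": [0, 0, 16], "claw": 87}
    - {"turn": [0, 0, 0], "linear": [0, 0, 15], "claw": 87}
    - {"turn": [0, 0, 0], "linear": [0, -2, 0], "claw": 87}
    - {"turn": [0, 0, 0], "linear": [-5, 0, 0], "claw": 87}
    - {"turn": [0, 0, 0], "linear": [-5, 0, 0], "claw": 87}
    - {"turn": [0, 0, 0], "linear": [-5, 0, 0], "claw": 87}
    - {"turn": [0, 0, 0], "linear": [-4, 0, 0], "claw": 87}
    - {"turn": [0, 0, 0], "linear": [-4, 0, 0], "claw": 87}
    - {"turn": [0, 0, 0], "linear": [-4, 0, 0], "claw": 87}
    - {"turn": [0, 0, 0], "linear": [-4, 0, 0], "claw": 87}
    - {"turn": [0, 0, 0], "linear": [-4, 0, 0], "claw": 87}

```text
time_s: 12.5
tcp_pos: [534.4, 142.3, 11.5]
tcp_rot: [0.141, 0.99, -0.0, -0.0]
ft_force: [-1.6, -0.0, 1.3]
width: 87.1
```

```bash
python3 st.py
```

```text
t 12.5 w 87.1 inTrack [-130.7  181.9] z 11.5 F track [-1.5 -0.5] 1.3
tool y ang rel track y deg 0.05 tilt [-0.  0. -1.]
```

Emit:
drive_tool:
  moves:
    - {"turn": [0, 0, 0], "linear": [-3, 0, 3], "claw": 87}
    - {"turn": [0, 0, 0], "linear": [-3, 0, 0], "claw": 87}
    - {"turn": [0, 0, 0], "linear": [-3, 0, 0], "claw": 87}

```text
time_s: 12.88
tcp_pos: [543.1, 139.7, 8.3]
tcp_rot: [0.141, 0.99, -0.0, 0.0]
ft_force: [-0.8, -0.6, -0.1]
width: 87.1
```

Emit:
drive_tool:
  moves:
    - {"turn": [0, 0, 0], "linear": [-2, 0, 0], "claw": 87}
    - {"turn": [0, 0, 0], "linear": [-2, 0, 0], "claw": 87}

```text
time_s: 13.12
tcp_pos: [545.3, 139.1, 8.4]
tcp_rot: [0.141, 0.99, -0.0, -0.002]
ft_force: [-5.9, 1.4, 3.7]
width: 87.3
```

```bash
python3 st.py
```

```text
t 13.12 w 87.3 inTrack [-119.3  181.9] z 8.4 F track [-6.1 -0.3] 3.7
tool y ang rel track y deg 0.04 tilt [-0.003  0.    -1.   ]
```

Emit:
drive_tool:
  moves:
    - {"turn": [0, 0, 0], "linear": [-2, 0, 0], "claw": 87}
    - {"turn": [0, 0, 0], "linear": [0, 0, 0], "claw": 87}
    - {"turn": [0, 0, 0], "linear": [14, 0, 0], "claw": 87}
    - {"turn": [0, 0, 0], "linear": [0, 0, -40], "claw": 87}
    - {"turn": [0, 0, 0], "linear": [0, 20, -20], "claw": 0}
    - {"turn": [0, 0, 0], "linear": [-20, 30, 0], "claw": 0}
    - {"turn": [0, 0, 0], "linear": [-20, 30, 0], "claw": 0}
    - {"turn": [0, 0, 0], "linear": [-21, 32, 0], "claw": 0}
    - {"turn": [0, 0, 0], "linear": [0, 0, 0], "claw": 0}
    - {"turn": [0, 0, 0], "linear": [0, 0, 30], "claw": 0}
    - {"turn": [0, 0, 0], "linear": [0, 0, 28], "claw": 0}
    - {"turn": [0, 0, 0], "linear": [0, 0, 0], "claw": 0}

```text
time_s: 14.62
tcp_pos: [622.6, 231.0, 8.4]
tcp_rot: [0.142, 0.99, -0.002, -0.002]
ft_force: [-0.1, -0.2, -0.5]
width: 15.1
```

```bash
python3 st.py
python3 - <<'E'
from h import *
c=cams.camera("top");cv2.imwrite("pics/t8.png",cv2.resize(c["frame"][140:260,240:420],(780,520),interpolation=cv2.INTER_CUBIC))
c=cams.camera("scene");cv2.imwrite("pics/s8.png",cv2.resize(c["frame"][150:280,240:440],(800,520),interpolation=cv2.INTER_CUBIC))
E
```

```text
t 14.62 w 15.1 inTrack [-70.9 291.8] z 8.4 F track [-0.  -0.2] -0.5
tool y ang rel track y deg 0.02 tilt [-0.005 -0.003 -1.   ]
```

View pics/t8.png

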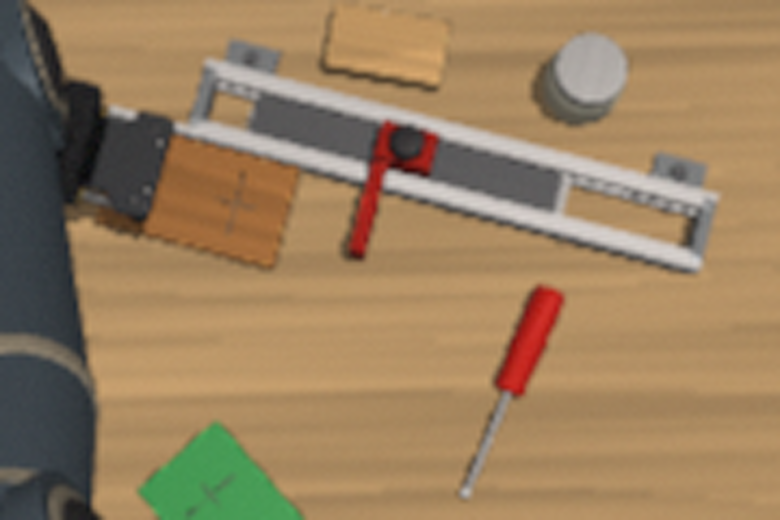

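View pics/s8.png

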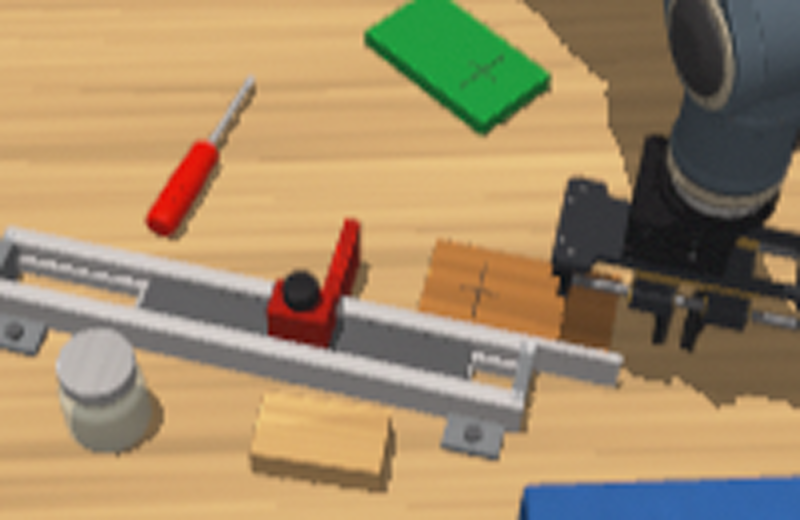

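Emit:
drive_tool:
  moves:
    - {"turn": [0, 0, 0], "linear": [0, 0, 0], "claw": 0}
    - {"turn": [0, 0, 0], "linear": [0, -6, 0], "claw": 0}
    - {"turn": [0, 0, 0], "linear": [0, -6, 0], "claw": 0}
    - {"turn": [0, 0, 0], "linear": [0, -6, 0], "claw": 0}
    - {"turn": [0, 0, 0], "linear": [0, -6, 0], "claw": 0}
    - {"turn": [0, 0, 0], "linear": [0, -6, 0], "claw": 0}
    - {"turn": [0, 0, 0], "linear": [0, -6, 0], "claw": 0}
    - {"turn": [0, 0, 0], "linear": [0, -6, 0], "claw": 0}
    - {"turn": [0, 0, 0], "linear": [0, -6, 0], "claw": 0}
    - {"turn": [0, 0, 0], "linear": [0, -6, 0], "claw": 0}
    - {"turn": [0, 0, 0], "linear": [0, -6, 0], "claw": 0}
    - {"turn": [0, 0, 0], "linear": [0, -6, 0], "claw": 0}

```text
time_s: 16.23
tcp_pos: [606.5, 168.9, 10.5]
tcp_rot: [0.141, 0.99, 0.0, -0.0]
ft_force: [0.0, 0.3, -0.7]
width: 0.4
```

```bash
python3 st.py
```

```text
t 16.23 w 0.4 inTrack [-69.  227.6] z 10.5 F track [-0.1  0.3] -0.7
tool y ang rel track y deg 0.05 tilt [-0.  0. -1.]
```

Emit:
drive_tool:
  moves:
    - {"turn": [0, 0, 0], "linear": [0, -3, 2], "claw": 0}
    - {"turn": [0, 0, 0], "linear": [0, -3, 0], "claw": 0}
    - {"turn": [0, 0, 0], "linear": [0, -2, 0], "claw": 0}
    - {"turn": [0, 0, 0], "linear": [0, -2, 0], "claw": 0}

```text
time_s: 16.73
tcp_pos: [603.8, 159.7, 8.5]
tcp_rot: [0.141, 0.99, 0.0, 0.0]
ft_force: [0.9, 1.0, 0.6]
width: 0.6
```

Emit:
drive_tool:
  moves:
    - {"turn": [0, 0, 0], "linear": [0, -2, 0], "claw": 0}
    - {"turn": [0, 0, 0], "linear": [0, -2, 0], "claw": 0}

```text
time_s: 16.98
tcp_pos: [602.7, 155.7, 8.5]
tcp_rot: [0.141, 0.99, 0.0, 0.0]
ft_force: [0.1, 1.1, 0.2]
width: 0.7
```

```bash
python3 st.py
```

```text
t 16.98 w 0.7 inTrack [-68.9 213.9] z 8.5 F track [-0.2  1. ] 0.2
tool y ang rel track y deg 0.05 tilt [ 0.  0. -1.]
```

Emit:
drive_tool:
  moves:
    - {"turn": [0, 0, 0], "linear": [0, -2, 0], "claw": 0}
    - {"turn": [0, 0, 0], "linear": [0, -1, 0], "claw": 0}

```text
time_s: 17.23
tcp_pos: [601.8, 152.8, 8.6]
tcp_rot: [0.141, 0.99, 0.0, 0.0]
ft_force: [0.4, -0.0, 0.1]
width: 0.5
```

Run:
```python
from h import *
c=cams.camera("top");cv2.imwrite("pics/t9.png",cv2.resize(c["frame"][150:210,270:370],(800,480),interpolation=cv2.INTER_CUBIC))
c=cams.camera("scene");cv2.imwrite("pics/s9.png",cv2.resize(c["frame"][185:255,280:380],(800,560),interpolation=cv2.INTER_CUBIC))
```

View pics/t9.png

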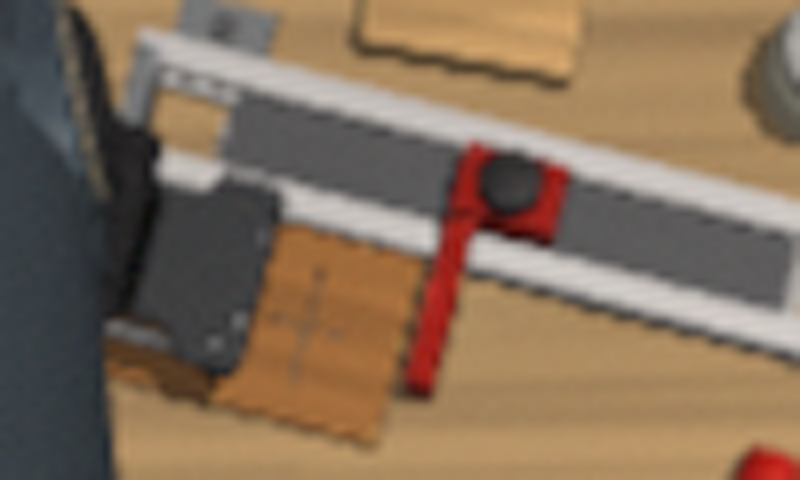

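View pics/s9.png

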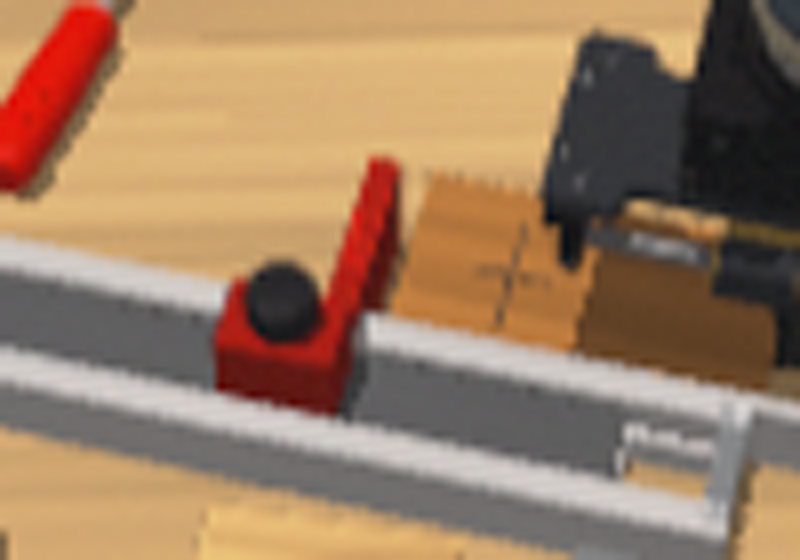

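Emit:
drive_tool:
  moves:
    - {"turn": [0, 0, 0], "linear": [0, -2, 0], "claw": 0}
    - {"turn": [0, 0, 0], "linear": [0, -2, 0], "claw": 0}

```text
time_s: 17.58
tcp_pos: [600.7, 149.0, 8.5]
tcp_rot: [0.141, 0.99, 0.0, -0.0]
ft_force: [0.4, 1.4, 0.2]
width: 0.6
```

Emit:
drive_tool:
  moves:
    - {"turn": [0, 0, 0], "linear": [0, -2, 0], "claw": 0}

```text
time_s: 17.7
tcp_pos: [600.1, 147.6, 8.5]
tcp_rot: [0.141, 0.99, 0.0, 0.0]
ft_force: [0.3, 3.8, 0.1]
width: 0.5
```

Emit:
drive_tool:
  moves:
    - {"turn": [0, 0, 0], "linear": [0, -1.5, 0], "claw": 0}
    - {"turn": [0, 0, 0], "linear": [0, 0, 0], "claw": 0}

```text
time_s: 17.95
tcp_pos: [599.7, 147.5, 8.5]
tcp_rot: [0.141, 0.99, 0.001, 0.0]
ft_force: [0.4, 4.0, -0.8]
width: 0.3
```

```bash
python3 st.py
```

```text
t 17.95 w 0.3 inTrack [-69.5 205.2] z 8.5 F track [-0.7  3.9] -0.8
tool y ang rel track y deg 0.11 tilt [ 0.     0.002 -1.   ]
```

Emit:
drive_tool:
  moves:
    - {"turn": [0, 0, 0], "linear": [0, -1.5, 0], "claw": 0}
    - {"turn": [0, 0, 0], "linear": [0, -1.5, 0], "claw": 0}
    - {"turn": [0, 0, 0], "linear": [0, 0, 0], "claw": 0}

```text
time_s: 18.32
tcp_pos: [599.4, 146.8, 8.9]
tcp_rot: [0.14, 0.99, 0.002, 0.001]
ft_force: [0.7, 8.4, 0.5]
width: 0.5
```

```bash
python3 st.py
```

```text
t 18.32 w 0.5 inTrack [-69.5 204.4] z 8.9 F track [-1.7  8.3] 0.5
tool y ang rel track y deg 0.18 tilt [ 0.002  0.005 -1.   ]
```

Emit:
drive_tool:
  moves:
    - {"turn": [0, 0, 0], "linear": [0, 8, 0], "claw": 0}
    - {"turn": [0, 0, 0], "linear": [0, 8, 0], "claw": 0}
    - {"turn": [0, 0, 0], "linear": [0, 0, -30], "claw": 0}
    - {"turn": [0, 0, 0], "linear": [0, 0, -30], "claw": 0}
    - {"turn": [0, 0, 0], "linear": [38, -20, 0], "claw": 87}
    - {"turn": [0, 0, 0], "linear": [38, -30, 0], "claw": 87}
    - {"turn": [0, 0, 0], "linear": [4, -40, 0], "claw": 87}
    - {"turn": [0, 0, 0], "linear": [0, 0, 0], "claw": 87}
    - {"turn": [0, 0, 0], "linear": [0, 0, 0], "claw": 87}

```text
time_s: 19.45
tcp_pos: [502.0, 94.2, 68.7]
tcp_rot: [0.142, 0.99, 0.0, 0.0]
ft_force: [0.5, -0.7, -0.9]
width: 42.4
```

```bash
python3 st.py
python3 - <<'E'
from h import *
c=cams.camera("top");cv2.imwrite("pics/t10.png",cv2.resize(c["frame"][150:210,270:370],(800,480),interpolation=cv2.INTER_CUBIC))
c=cams.camera("scene");cv2.imwrite("pics/s10.png",cv2.resize(c["frame"][185:255,280:380],(800,560),interpolation=cv2.INTER_CUBIC))
E
```

```text
t 19.45 w 42.4 inTrack [-148.3  126.6] z 68.7 F track [ 0.7 -0.5] -0.9
tool y ang rel track y deg 0.01 tilt [ 0.001  0.    -1.   ]
```

View pics/t10.png

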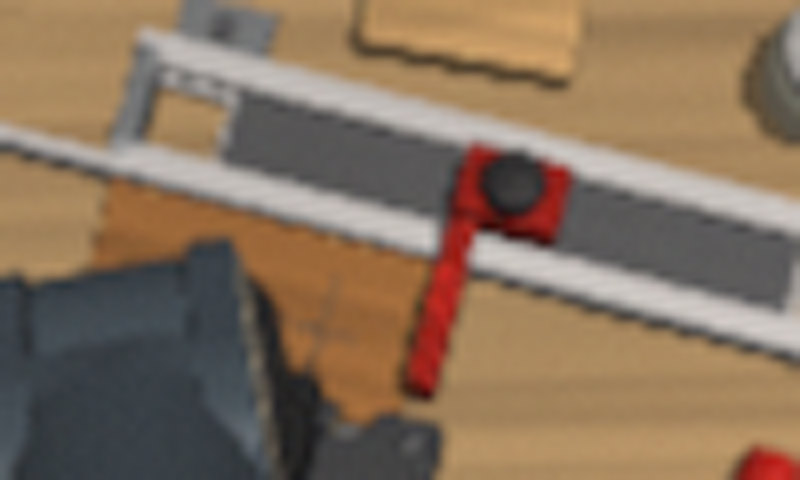

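View pics/s10.png

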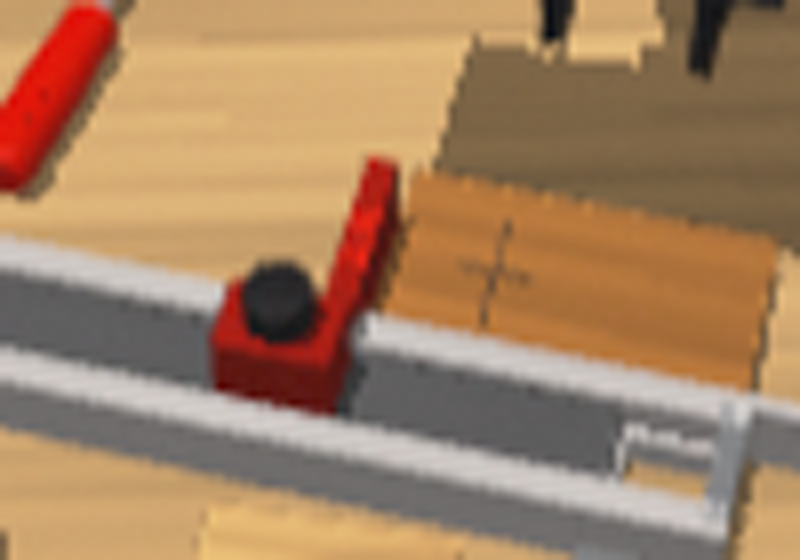

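Emit:
drive_tool:
  moves:
    - {"turn": [0, 0, 0], "linear": [0, 0, 20], "claw": 87}
    - {"turn": [0, 0, 0], "linear": [0, 0, 20], "claw": 87}
    - {"turn": [0, 0, 0], "linear": [0, 0, 20], "claw": 87}
    - {"turn": [0, 0, 0], "linear": [-6, 0, 0], "claw": 87}
    - {"turn": [0, 0, 0], "linear": [-6, 0, 0], "claw": 87}
    - {"turn": [0, 0, 0], "linear": [-5, 0, 0], "claw": 87}
    - {"turn": [0, 0, 0], "linear": [-4, 0, 0], "claw": 87}
    - {"turn": [0, 0, 0], "linear": [-3, 0, 0], "claw": 87}
    - {"turn": [0, 0, 0], "linear": [-3, 0, 0], "claw": 87}

```text
time_s: 20.68
tcp_pos: [527.5, 86.6, 8.6]
tcp_rot: [0.141, 0.99, 0.0, 0.0]
ft_force: [-0.4, -0.1, 0.8]
width: 86.8
```

```bash
python3 st.py
```

```text
t 20.68 w 86.8 inTrack [-121.7  126.4] z 8.6 F track [-0.3 -0.2] 0.8
tool y ang rel track y deg 0.05 tilt [ 0.  0. -1.]
```

Emit:
drive_tool:
  moves:
    - {"turn": [0, 0, 0], "linear": [-2, 0, 0], "claw": 87}
    - {"turn": [0, 0, 0], "linear": [-2, 0, 0], "claw": 87}
    - {"turn": [0, 0, 0], "linear": [-1, 0, 0], "claw": 87}
    - {"turn": [0, 0, 0], "linear": [0, 0, 0], "claw": 87}

```text
time_s: 21.18
tcp_pos: [529.5, 86.0, 8.1]
tcp_rot: [0.141, 0.99, -0.0, -0.003]
ft_force: [-4.8, 2.0, 3.6]
width: 86.9
```

```bash
python3 st.py
```

```text
t 21.18 w 86.9 inTrack [-119.6  126.5] z 8.1 F track [-5.2  0.6] 3.6
tool y ang rel track y deg 0.08 tilt [-0.005  0.001 -1.   ]
```

Emit:
drive_tool:
  moves:
    - {"turn": [0, 0, 0], "linear": [-2, 0, 0], "claw": 87}
    - {"turn": [0, 0, 0], "linear": [-1, 0, 0], "claw": 87}
    - {"turn": [0, 0, 0], "linear": [0, 0, 0], "claw": 87}

```text
time_s: 21.55
tcp_pos: [529.6, 86.0, 7.8]
tcp_rot: [0.141, 0.99, -0.0, -0.006]
ft_force: [-11.7, 4.3, 7.8]
width: 86.9
```

```bash
python3 st.py
```

```text
t 21.55 w 86.9 inTrack [-119.5  126.4] z 7.8 F track [-12.5   0.8] 7.8
tool y ang rel track y deg 0.08 tilt [-0.011  0.001 -1.   ]
```

Emit:
drive_tool:
  moves:
    - {"turn": [0, 0, 0], "linear": [8, 0, 0], "claw": 87}
    - {"turn": [0, 0, 0], "linear": [10, 0, 0], "claw": 87}
    - {"turn": [0, 0, 0], "linear": [0, 0, -30], "claw": 87}
    - {"turn": [0, 0, 0], "linear": [0, 0, -30], "claw": 0}
    - {"turn": [0, 0, 0], "linear": [50, 0, -30], "claw": 0}
    - {"turn": [0, 0, 0], "linear": [50, 0, -30], "claw": 0}
    - {"turn": [0, 0, 0], "linear": [0, 0, 0], "claw": 0}

```text
time_s: 22.42
tcp_pos: [419.8, 118.6, 130.2]
tcp_rot: [0.14, 0.99, 0.001, 0.001]
ft_force: [0.5, -0.3, -0.1]
width: 54.7
```

```bash
python3 st.py
python3 - <<'E'
from h import *
c=cams.camera("top");cv2.imwrite("pics/t11.png",cv2.resize(c["frame"][150:210,270:370],(800,480),interpolation=cv2.INTER_CUBIC))
c=cams.camera("scene");cv2.imwrite("pics/s11.png",cv2.resize(c["frame"][185:255,280:380],(800,560),interpolation=cv2.INTER_CUBIC))
E
```

```text
t 22.43 w 54.7 inTrack [-234.  127.] z 130.2 F track [ 0.6 -0.1] -0.1
tool y ang rel track y deg 0.25 tilt [ 0.002  0.003 -1.   ]
```

View pics/t11.png

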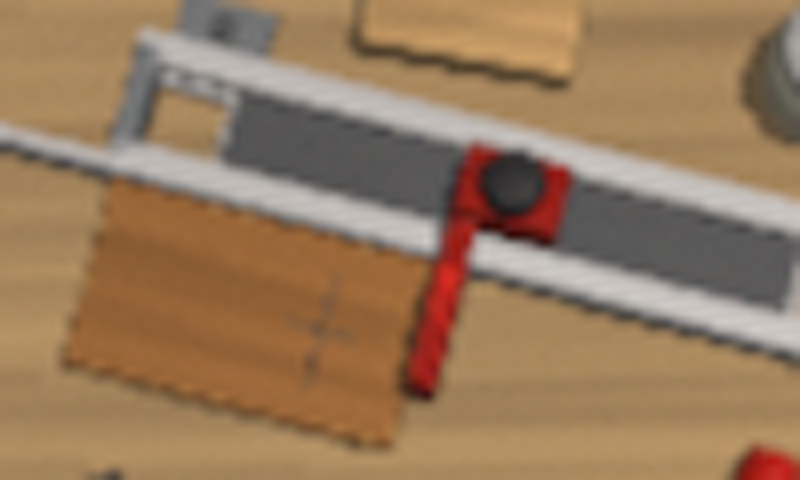

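View pics/s11.png

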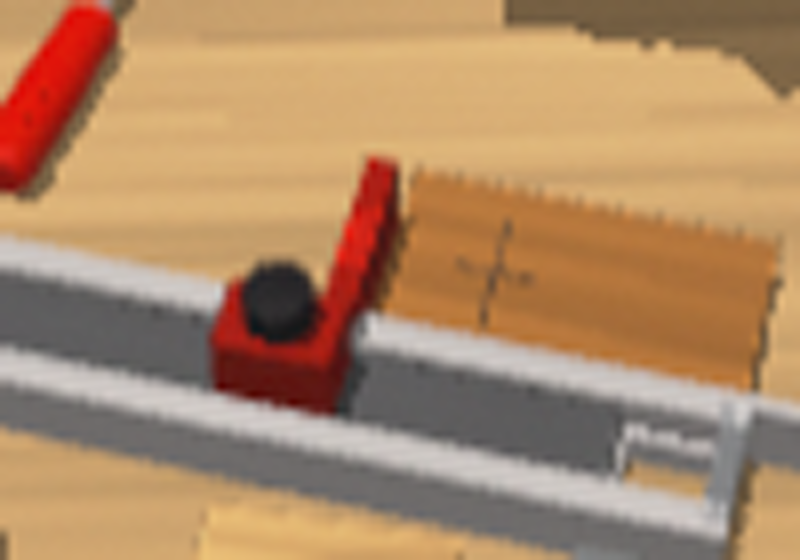

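Run:
```python
from fit import *
q=np.load("q.npy")
c=cams.camera("top");s=cams.camera("scene")
T=lambda u,v:np.array([(u+.5)/8-.5+270,(v+.5)/8-.5+150])
S=lambda u,v:np.array([(u+.5)/8-.5+280,(v+.5)/8-.5+185])
cv2.imwrite("pics/t12.png",cv2.resize(c["frame"][172:207,300:335],(595,595),interpolation=cv2.INTER_NEAREST))
cv2.imwrite("pics/s12.png",cv2.resize(s["frame"][200:235,310:345],(595,595),interpolation=cv2.INTER_NEAREST))
obs=[(c,(-40,-70,18),T(390,447)),(c,(-40,70,18),T(63,364)),(s,(-40,-70,18),S(413,168)),(s,(-40,70,18),S(780,238))]
b,r=fit(obs,[560,80,-.28]);R=np.array([[np.cos(q[2]),-np.sin(q[2])],[np.sin(q[2]),np.cos(q[2])]])
print("board in track",R.T@(b[:2]-q[:2]),np.degrees(b[2]-q[2]),r.round(2).tolist())
```

```text
board in track [-68.61658447 125.74934021] 0.5993568847867982 [[-0.02, -0.01], [-0.49, -0.12], [-0.17, -0.05], [-0.26, -0.05]]
```

View pics/t12.png

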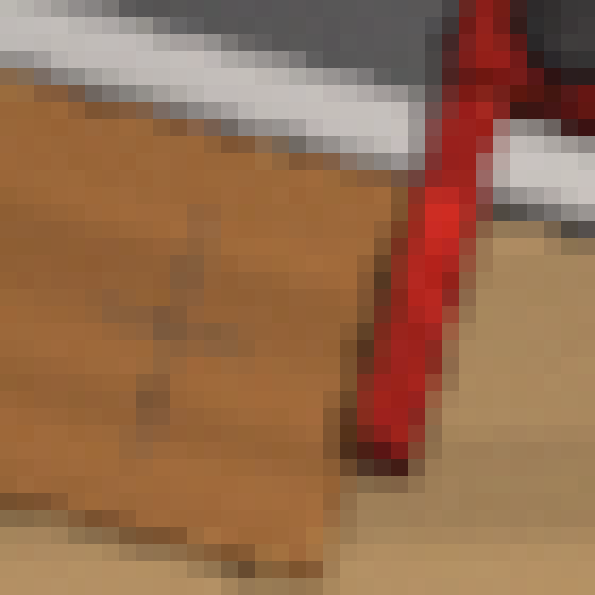

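View pics/s12.png

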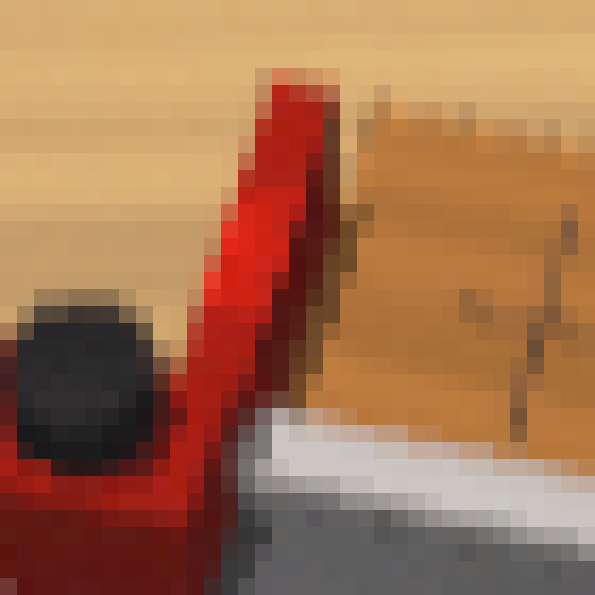

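Run:
```python
from fit import *
q=np.load("q.npy");s=cams.camera("scene");c=cams.camera("top")
P=lambda X:((proj(s,tf(q,X))-[310,200]+.5)*17).round(0).tolist()
Q=lambda X:((proj(c,tf(q,X))-[300,172]+.5)*17).round(0).tolist()
for y in(54,56,58,60):
  print(y,"S board edge x-110,-85,-50 z18",P((-110,y,18)),P((-85,y,18)),P((-50,y,18)),"arm tip z4,18,40,50,64",[P((-85,y,z)) for z in(4,18,40,50,64)])
  print("   T",Q((-110,y,18)),Q((-85,y,18)),Q((-50,y,18)),"arm",[Q((-85,y,z)) for z in(4,18,40,64)],Q((-35,y,64)))
```

```text
54 S board edge x-110,-85,-50 z18 [361.0, 92.0] [327.0, 201.0] [278.0, 359.0] arm tip z4,18,40,50,64 [[327.0, 248.0], [327.0, 201.0], [327.0, 125.0], [328.0, 90.0], [328.0, 41.0]]
   T [323.0, 589.0] [357.0, 465.0] [403.0, 291.0] arm [[357.0, 473.0], [357.0, 465.0], [357.0, 451.0], [357.0, 436.0]] [425.0, 180.0]
56 S board edge x-110,-85,-50 z18 [372.0, 94.0] [338.0, 203.0] [289.0, 361.0] arm tip z4,18,40,50,64 [[338.0, 250.0], [338.0, 203.0], [339.0, 128.0], [339.0, 93.0], [339.0, 43.0]]
   T [313.0, 587.0] [347.0, 462.0] [393.0, 288.0] arm [[347.0, 470.0], [347.0, 462.0], [346.0, 448.0], [346.0, 433.0]] [415.0, 177.0]
58 S board edge x-110,-85,-50 z18 [383.0, 96.0] [349.0, 205.0] [301.0, 363.0] arm tip z4,18,40,50,64 [[349.0, 252.0], [349.0, 205.0], [350.0, 130.0], [350.0, 95.0], [350.0, 45.0]]
   T [303.0, 584.0] [337.0, 459.0] [383.0, 286.0] arm [[337.0, 468.0], [337.0, 459.0], [336.0, 446.0], [336.0, 430.0]] [405.0, 175.0]
60 S board edge x-110,-85,-50 z18 [394.0, 98.0] [360.0, 208.0] [312.0, 366.0] arm tip z4,18,40,50,64 [[360.0, 254.0], [360.0, 208.0], [361.0, 132.0], [361.0, 97.0], [362.0, 47.0]]
   T [293.0, 581.0] [327.0, 457.0] [373.0, 283.0] arm [[327.0, 465.0], [327.0, 457.0], [326.0, 443.0], [326.0, 428.0]] [394.0, 172.0]
```

Emit:
drive_tool:
  moves:
    - {"turn": [0, 0, 0], "linear": [-43, 26, 0], "claw": 0}
    - {"turn": [0, 0, 0], "linear": [-43, 26, 0], "claw": 0}
    - {"turn": [0, 0, 0], "linear": [-43, 26, 0], "claw": 0}
    - {"turn": [0, 0, 0], "linear": [-44, 26, 0], "claw": 0}
    - {"turn": [0, 0, 0], "linear": [0, 0, 45], "claw": 0}
    - {"turn": [0, 0, 0], "linear": [0, 0, 45], "claw": 0}
    - {"turn": [0, 0, 0], "linear": [0, 0, 31], "claw": 0}
    - {"turn": [0, 0, 0], "linear": [0, 0, 0], "claw": 0}

```text
time_s: 23.72
tcp_pos: [615.8, 167.6, 4.4]
tcp_rot: [0.142, 0.99, -0.001, -0.002]
ft_force: [0.3, -0.4, 0.7]
width: 0.8
```

```bash
python3 st.py
```

```text
t 23.73 w 0.8 inTrack [-59.7 229. ] z 4.4 F track [ 0.4 -0.3] 0.7
tool y ang rel track y deg -0.01 tilt [-0.005 -0.002 -1.   ]
```

Emit:
drive_tool:
  moves:
    - {"turn": [0, 0, 0], "linear": [0, -5, -1], "claw": 0}
    - {"turn": [0, 0, 0], "linear": [0, -5, 0], "claw": 0}
    - {"turn": [0, 0, 0], "linear": [0, -5, 0], "claw": 0}
    - {"turn": [0, 0, 0], "linear": [0, -4, 0], "claw": 0}
    - {"turn": [0, 0, 0], "linear": [0, -3, 0], "claw": 0}
    - {"turn": [0, 0, 0], "linear": [0, -2, 0], "claw": 0}
    - {"turn": [0, 0, 0], "linear": [0, 0, 0], "claw": 0}

```text
time_s: 24.6
tcp_pos: [610.1, 145.7, 8.5]
tcp_rot: [0.141, 0.99, 0.0, -0.0]
ft_force: [-0.5, 0.5, 0.2]
width: 0.4
```

```bash
python3 st.py
```

```text
t 24.6 w 0.4 inTrack [-58.9 206.3] z 8.5 F track [-0.6  0.3] 0.2
tool y ang rel track y deg 0.04 tilt [-0.  0. -1.]
```

Emit:
drive_tool:
  moves:
    - {"turn": [0, 0, 0], "linear": [0, -2, 0], "claw": 0}
    - {"turn": [0, 0, 0], "linear": [0, -2, 0], "claw": 0}
    - {"turn": [0, 0, 0], "linear": [0, 0, 0], "claw": 0}

```text
time_s: 24.98
tcp_pos: [609.3, 144.0, 8.7]
tcp_rot: [0.141, 0.99, 0.001, 0.0]
ft_force: [0.4, 4.6, -0.5]
width: 0.2
```

```bash
python3 st.py
```

```text
t 24.98 w 0.2 inTrack [-59.3 204.5] z 8.7 F track [-0.9  4.5] -0.5
tool y ang rel track y deg 0.12 tilt [ 0.001  0.002 -1.   ]
```

Emit:
drive_tool:
  moves:
    - {"turn": [0, 0, 0], "linear": [0, -2, 0], "claw": 0}
    - {"turn": [0, 0, 0], "linear": [0, 0, 0], "claw": 0}
    - {"turn": [0, 0, 0], "linear": [0, 10, 0], "claw": 0}
    - {"turn": [0, 0, 0], "linear": [0, 20, 0], "claw": 0}
    - {"turn": [0, 0, 0], "linear": [0, 0, -40], "claw": 0}
    - {"turn": [0, 0, 0], "linear": [0, 0, -50], "claw": 0}
    - {"turn": [0, 0, 0], "linear": [10, 50, -30], "claw": 0}
    - {"turn": [0, 0, 0], "linear": [10, 50, -30], "claw": 0}
    - {"turn": [0, 0, 0], "linear": [30, 40, 0], "claw": 0}
    - {"turn": [0, 0, 0], "linear": [0, 0, 0], "claw": 0}
    - {"turn": [0, 0, 0], "linear": [0, 0, 0], "claw": 0}

```text
time_s: 26.35
tcp_pos: [608.0, 317.0, 158.1]
tcp_rot: [0.141, 0.99, -0.001, 0.0]
ft_force: [0.7, -0.8, -0.5]
width: 0.3
```

Run:
```python
from h import *
c=cams.camera("top");s=cams.camera("scene")
cv2.imwrite("pics/t13.png",cv2.resize(c["frame"][130:270,250:410],(800,600*7//6 if 0 else 600),interpolation=cv2.INTER_CUBIC))
cv2.imwrite("pics/s13.png",cv2.resize(s["frame"][185:255,280:380],(800,560),interpolation=cv2.INTER_CUBIC))
```

```text
(no output)
```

View pics/t13.png

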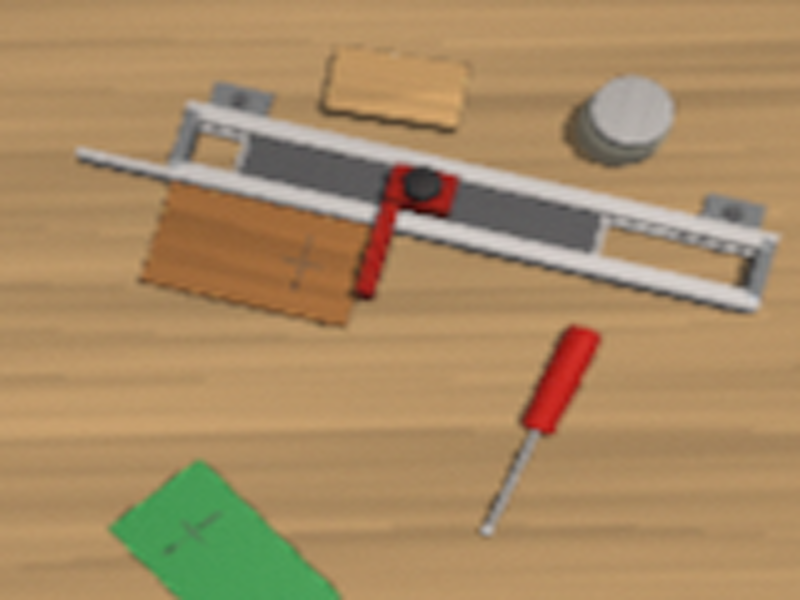

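View pics/s13.png

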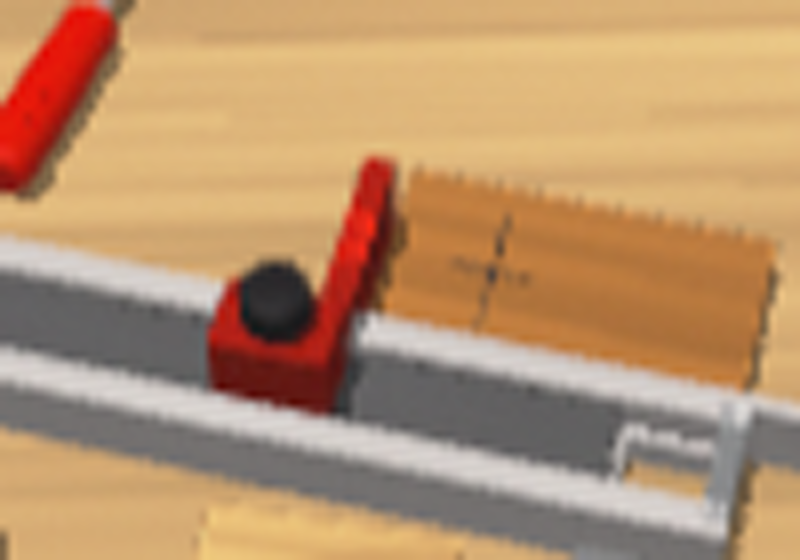

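Run:
```python
import cv2,numpy as np
def sh(a,b,x0,x1,y0,y1):
    A=cv2.cvtColor(cv2.imread(a),6).astype(np.float32);B=cv2.cvtColor(cv2.imread(b),6).astype(np.float32)
    T=A[y0:y1,x0:x1];m=24
    r=cv2.matchTemplate(B[y0-m:y1+m,x0-m:x1+m],T,cv2.TM_CCOEFF_NORMED);_,v,_,l=cv2.minMaxLoc(r);return round(v,3),l[0]-m,l[1]-m
for a in("s10","s11"):
  f=f"pics/{a}.png";g="pics/s13.png"
  print(a,"knob",sh(f,g,235,325,255,345),"blockL",sh(f,g,195,245,270,400),"arm",sh(f,g,340,400,150,250),"cross",sh(f,g,450,540,210,330),"boardR",sh(f,g,730,775,230,380),"barend",sh(f,g,590,650,410,490),"track",sh(f,g,680,760,390,530))
```

```text
s10 knob (0.992, -3, 0) blockL (0.995, -2, -1) arm (0.985, -3, 0) cross (0.858, -1, -1) boardR (0.669, -5, 12) barend (0.977, -1, 0) track (0.998, 0, 0)
s11 knob (0.992, -3, 0) blockL (0.995, -2, -1) arm (0.984, -3, -1) cross (0.865, -1, -2) boardR (0.923, -1, -6) barend (0.977, -1, 0) track (0.998, 0, 0)
```

```bash
python3 -c "
from plant import workorder
print(workorder.finish_job())"
```

```text
the job is handed in; nothing more can be done
None
```

The stop is locked at the index hole and the brown board is seated against the fence and the stop. I handed the job in at about 26 s.

**Stop:** I pushed the red stop slowly along the track at about 5 N. It stopped at about 11 N, roughly 76 mm from its start. The black knob now sits down on the block, and its image position fits the dropped height of 83 mm rather than 96 mm.

**Board:** I pushed it against the fence with both fingers, then along the fence into the stop's arm. I repeated both pushes as a check:

| Push | First | Repeat | Highest force read |
|---|---|---|---|
| Against the fence (tool x in the track frame) | -119.3 mm | -119.5 mm | 12.5 N |
| Into the stop's arm (tool y in the track frame) | 204.4 mm | 204.5 mm | about 8 N |

**Last checks:** In the final pictures:
- The board's edge is parallel to the fence within about 0.2°.
- The dark line between the red arm and the board fits the arm's shadow, not a gap.
- The stop shifted 1–2 mm inside its play and the knob stayed down.
- The nearby bystanders and the green look-alike looked unmoved, and the arm was clear of everything.

**Disagreements:**
- A rough four-corner fit, taken before the last push into the arm, gave the board a 0.6° yaw. I took that as pixel noise, because the contact readings and the final edge slopes did not show it.
- The stop's position from the pictures and from contact differed by about 3.5 mm. That is slightly more than the camera calibration error, and I put it down to that plus my own pixel reading.

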